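# Tip two truffles onto the portion scale

## Task

Portion two chocolate truffles for an order: pick up the green cup, hold it over the pan of the scale and tip it gradually, lip first, until exactly two truffles have dropped into the pan, going by the weight. Then stop, bring the cup level again and stand it back upright where it stood, with the other two truffles still in it. Leave the orange cup alone.

Things in the scene. Friction and masses are not known exactly. Their poses are not given: they have to be found in the camera images.
- green_cup: Green boat-shaped cup, clear flat sides, mm: 150 long (x), 48 wide (y), 68 high, 0.13-0.25 kg. Origin: centre of underside, z up. Lip at (-68, 0, 39), facing the robot at first; inner floor an arc along x, radius 90. Holds four hard slippery brown truffles (36, 30 g) in file along x. Tipped slowly, lip down, they drop singly near 18, 27, 36 and 48 degrees. Grip from above across the sides, over the origin, 48 up.
- pan: Square aluminium pan of a white spring scale, 160 x 160, 45 high, walls and floor 4. Origin: centre of its underside, z up. It moves only up and down: empty, its origin stands 75 mm above the table and it sinks 5 mm for each truffle in it (70 mm with one, 65 mm with two, 60 mm with three), settling within half a second.
- truffle3_center (a point): Centre of the third truffle from the lip of the green cup (brown ball, 36 mm across): the next one that would fall after the two wanted; only its position means anything.
- orange_cup: The other cup, of the same shape and size with an orange floor and end wall, holding three ivory-coloured balls: a bystander. Origin: centre of its underside, lip at its -x end.
Things that resemble listed ones, but are neither listed nor needed, are in the scene too. Leave any red look-alike of the part that bears truffle3_center alone.

How it is judged:
By the outcome, as a careful person would: the job done as asked, in the order asked, and still so for the second after the job is handed in, with the robot touching nothing.
It also fails if it takes over 69 s, if anything falls off the work surface, if the arm or the gripper's body presses on something with over 40 N, if the wrist force passes 120 N, or if a joint passes its speed limit or range.

## Robot

A 7-joint arm with a two-finger parallel gripper is mounted at the origin on the work surface. World frame = base frame: x ahead of the robot, y to its left, z up, the work surface at z = 0. Lengths are in m, angles in rad, forces in N, time in s.
With the tool pointing down it reaches from about 0.425 to 0.925 m from the base axis. Payload 6.8 kg.
Tool frame: the origin (TCP) lies midway between the tips of the shut fingers; the grasp point (between the pads) lies 19 mm behind it; z points along the fingers, y is the direction in which the jaws open and shut (so a half turn about z gives the same grasp; the last joint's range is limited). The gripper opens to 85 mm and grips with 20 to 120 N. Pads are 22 mm wide; open, the fingers measure 114 mm over their backs; the gripper's body (76 mm by 85 mm) begins 54 mm behind the grasp point. The pads swing forward as they close: fully open they stand 13 mm farther back than shut.
Start: joints at [-1.328, 0.477, 0.022, 1.555, -0.011, 1.109, -0.083], TCP at [0.232, 0.634, 0.231] pointing down, gripper open.
Joint ranges: [-2.96, 2.96], [-0.34, 2.1], [-1.41, 1.46], [0.24, 2.44], [-1.37, 4.51], [0.17, 1.92], [-2.96, 2.96]. Speed limits (rad/s): [2.39, 2.39, 3.14, 3.14, 3.14, 3.14, 3.14].

## Interface

Orientations are given as a unit quaternion [w, x, y, z].
In Python, from station import readout, eyes, ticket gives the robot as it stands. The module is installed in compiled form; this text tells all that it offers.
- The arm moves only by the shell command python3 -m crank 'ROWS' [FORCE]. ROWS is JSON, a list of rows, each an object of numbers: "jaw": the opening in per cent of the stroke, from 0 (shut) to 100 (fully open); "x", "y", "z": the shift along the tool's x, y, z in mm; "ax", "ay", "az": the turn, a rotation vector about the tool's x, y, z in degrees. In form: [{"jaw": .., "x": .., "y": .., "z": .., "ax": .., "ay": .., "az": ..}, ...]. A call has 1 to 12 rows; each row shifts and turns the commanded pose from where the row before left it, along the tool's axes as they then stand; what a row does not reach is not made up. A row lasts 1/8 s, in which the tool goes at most 62.5 mm and 10.7 degrees, less where a joint would pass 70% of its speed; a pose out of reach is approached as far as the arm can. A call with a gripper value outside its range is refused whole. The fingers move at their own pace and stop on an object; FORCE is the grip in N (left out, the last holds). Time passes only in rows, so rows that do not move let the fingers close. It gives the time, the measured TCP pose, the force and the opening at its end, in the units of the state.
- readout.get_obs(): the state, without advancing time (a new reading comes with each control period).
- eyes.read_camera(name): name is "scene" or "top" or "wrist"; returns (picture, depth): 420x560x3 uint8, red, green, blue; 420x560 float32, m along the optical axis (not along the pixel's ray), 0 where there is no reading.
- eyes.calibration(name): a dict with "fx", "fy", "cx", "cy" (pixels), "R" (3x3) and "t" (3): a world point X has camera coordinates R X + t. Camera axes: x right, y down, z forward; pixel columns grow to the right and rows downward; lengths in m; the calibration is good to about 2 mm. A picture is of the moment at which its call begins: read the wrist's pose just before it. calibration takes no time and is no camera call; for the wrist camera it gives the pose at the moment of the call.
- ticket.hand_in(): hands the job in, once; it reports no verdict.
The state is a dict: "t": time; "q": joint angles; "joint_vel": joint speeds; "joint_torque": joint torques, N m; "eef_pos": TCP position; "tool_rot": TCP orientation; "contact_force": force on the tool from outside, world axes, zero at the start; "torque": the same for the moment, N m; "gripper_width": opening from 0.0 (shut) to 1.0 (fully open).
Only numpy, scipy, OpenCV 4.12 (cv2) and the standard library are available. Lean on these libraries where they do the work, as an engineer would, in place of code of your own. Each camera call takes 0.05 s, during which the arm holds its last target. There are 200 camera calls.

## Working session

There is one attempt and no reset: what is moved stays moved. The work goes in short steps, Python scripts to look and compute and a shell command to move; the robot and the scene stay as the last step left them, time stands still between calls to the robot, and variables do not carry over. Pictures are saved under pics/ and viewed, about 8 in all and at most 12, crops included, and the job is handed in when it is done.

```bash
mkdir -p pics
cat > h.py <<'E'
import numpy as np, cv2
from station import readout, eyes, ticket
def grab(n):
    c=eyes.calibration(n); p,d=eyes.read_camera(n)
    return p,d,c
def world(d,c):
    v,u=np.mgrid[:d.shape[0],:d.shape[1]]
    P=np.stack([(u-c['cx'])/c['fx']*d,(v-c['cy'])/c['fy']*d,d],-1)
    W=(P-np.array(c['t']))@np.array(c['R'])
    W[d==0]=np.nan
    return W
E
python3 - <<'E'
from h import *
o=readout.get_obs();print({k:np.round(v,3) for k,v in o.items()})
for n in("top","scene"):
    p,d,c=grab(n);np.savez(f'pics/{n}0.npz',p=p,d=d,W=world(d,c));cv2.imwrite(f'pics/{n}0.png',p[...,::-1])
    print(n,-np.array(c['R']).T@c['t'],c['fx'])
E
```

```text
{'t': np.float64(0.0), 'q': array([-1.328,  0.478,  0.022,  1.556, -0.011,  1.109, -0.083]), 'joint_vel': array([-0.   , -0.002,  0.   , -0.   ,  0.   ,  0.   , -0.   ]), 'joint_torque': array([-1.0000e-03, -5.9645e+01,  1.6080e+00, -2.8119e+01,  1.2000e-02,
        1.0000e-02, -0.0000e+00]), 'eef_pos': array([0.232, 0.633, 0.23 ]), 'tool_rot': array([-0.   ,  0.174,  0.985, -0.001]), 'contact_force': array([ 0.123,  0.372, -0.751]), 'torque': array([ 0.025, -0.001, -0.007]), 'gripper_width': np.float64(1.0)}
top [ 0.34009437 -0.04346718  1.13857664] 445.08401781930246
scene [ 0.94141166 -0.72183006  0.60344934] 390.5007145372751
```

View pics/top0.png

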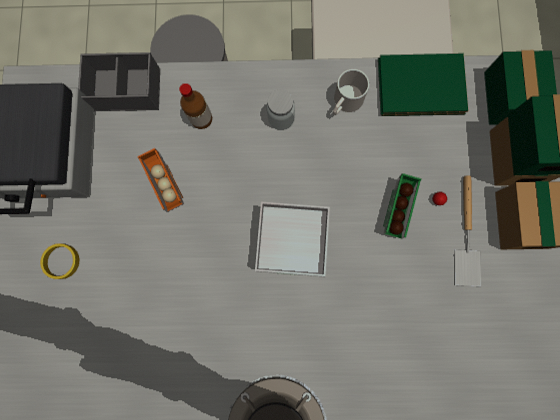

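View pics/scene0.png

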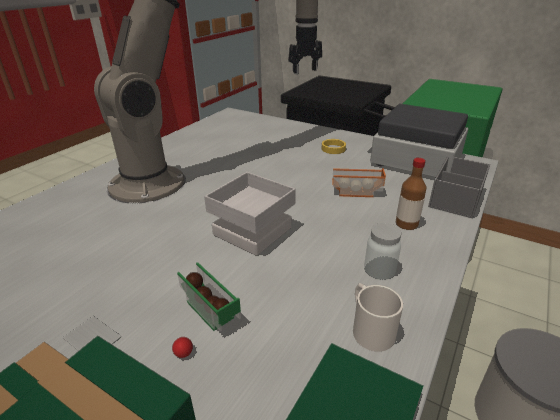

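The top view shows the green cup with four brown balls at (402,206). Things it could be confused with are the orange cup (160,180), the red ball (440,198), the dark green box (423,84) and the green-banded boxes on the right. I choose (402,206). The pan is at (291,239).

Run:
```python
from h import *
a=np.load('pics/top0.npz');p,W=a['p'].astype(int),a['W']
s=np.load('pics/scene0.npz')
c1=cv2.resize(a['p'][160:250,370:450],None,fx=5,fy=5,interpolation=cv2.INTER_CUBIC)
c2=cv2.resize(s['p'][255:345,165:255],None,fx=5,fy=5,interpolation=cv2.INTER_CUBIC)
cv2.imwrite('pics/crop1.png',np.hstack([cv2.resize(c1,(400,450)),cv2.resize(c2,(400,450))])[...,::-1])
for nm,D in(('top',a),('scene',s)):
    p=D['p'].astype(int);W=D['W'];r,g,b=p[...,0],p[...,1],p[...,2]
    roi=np.zeros(r.shape,bool)
    if nm=='top':roi[165:245,375:428]=1
    else:roi[260:335,170:245]=1
    green=roi&(g>1.4*r)&(g>40)&~np.isnan(W[...,2]); brown=roi&(r>1.3*g)&(r<130)
    for n,m in(('green',green),('brown',brown)):
        Q=W[m];h=np.histogram(Q[:,2],np.arange(-.01,.09,.01))
        print(nm,n,m.sum(),h[0])
        q=Q[(Q[:,2]>.005)];mn=q[:,:2].mean(0);u,S,v=np.linalg.svd(q[:,:2]-mn)
        e=(q[:,:2]-mn)@v.T
        print(' mean',q.mean(0),'axis',v[0],np.degrees(np.arctan2(v[0,1],v[0,0])),'ext',e.min(0),e.max(0))
        for lo in np.arange(-.08,.08,.02):
            k=(e[:,0]>lo)&(e[:,0]<lo+.02)
            if k.any():print('   ',round(lo,2),k.sum(),q[k].mean(0).round(3),'maxz',q[k,2].max().round(3))
W=a['W']
for nm,(v0,v1,u0,u1) in{'pan':(195,285,245,335)}.items():
    Q=W[v0:v1,u0:u1].reshape(-1,3);Q=Q[Q[:,2]>.06];print(nm,Q.min(0),Q.max(0),np.median(Q,0),np.histogram(Q[:,2],np.arange(.06,.14,.005)))
    t=Q[Q[:,2]>.105];print(cv2.minAreaRect((t[:,:2]*1000).astype(np.float32)),len(t))
    t=Q[Q[:,2]>.075];print(cv2.minAreaRect((t[:,:2]*1000).astype(np.float32)),len(t))
```

```text
top green 500 [  2  17  32  13  66  60  16 160 134]
 mean [ 0.53333471 -0.31968734  0.05571598] axis [-0.95005534  0.31208149] 161.81528427977005 ext [-0.06683539 -0.02433456] [0.08218173 0.0261513 ]
    -0.08 73 [ 0.593 -0.34   0.064] maxz 0.079
    -0.06 75 [ 0.583 -0.338  0.056] maxz 0.073
    -0.04 54 [ 0.561 -0.329  0.052] maxz 0.073
    -0.02 47 [ 0.544 -0.319  0.059] maxz 0.074
    0.0 64 [ 0.524 -0.317  0.046] maxz 0.075
    0.02 51 [ 0.506 -0.31   0.058] maxz 0.073
    0.04 42 [ 0.487 -0.301  0.064] maxz 0.072
    0.06 64 [ 0.464 -0.299  0.054] maxz 0.074
top brown 522 [  0   0   0   1  46 199 148 127   0]
 mean [ 0.51891659 -0.31565066  0.05153649] axis [-0.95288932  0.30331823] 162.3429869755216 ext [-0.06476111 -0.01427403] [0.06327886 0.01783398]
    -0.08 13 [ 0.578 -0.334  0.061] maxz 0.065
    -0.06 99 [ 0.566 -0.33   0.06 ] maxz 0.067
    -0.04 75 [ 0.548 -0.324  0.047] maxz 0.058
    -0.02 76 [ 0.53  -0.32   0.041] maxz 0.049
    0.0 75 [ 0.507 -0.313  0.043] maxz 0.049
    0.02 66 [ 0.491 -0.306  0.05 ] maxz 0.064
    0.04 105 [ 0.471 -0.3    0.06 ] maxz 0.07
    0
[... 932 characters left out ...]
 -0.324  0.046] maxz 0.048
    0.04 92 [ 0.568 -0.335  0.062] maxz 0.065
    0.06 19 [ 0.578 -0.335  0.061] maxz 0.064
pan [ 0.35856391 -0.13386175  0.07277609] [0.52867433 0.03824419 0.12578988] [ 0.4458492  -0.04775243  0.08021062] (array([   0,    0,   34, 2214, 1808,   43,   47,   40,   50,   48,   49,
        226,  296,    6,    0,    0]), array([0.06 , 0.065, 0.07 , 0.075, 0.08 , 0.085, 0.09 , 0.095, 0.1  ,
       0.105, 0.11 , 0.115, 0.12 , 0.125, 0.13 , 0.135, 0.14 ]))
((444.14947509765625, -47.496910095214844), (160.18092346191406, 160.47703552246094), 84.82989501953125) 625
((444.14947509765625, -47.496910095214844), (160.18092346191406, 160.47703552246094), 84.82989501953125) 4827
```

View pics/crop1.png

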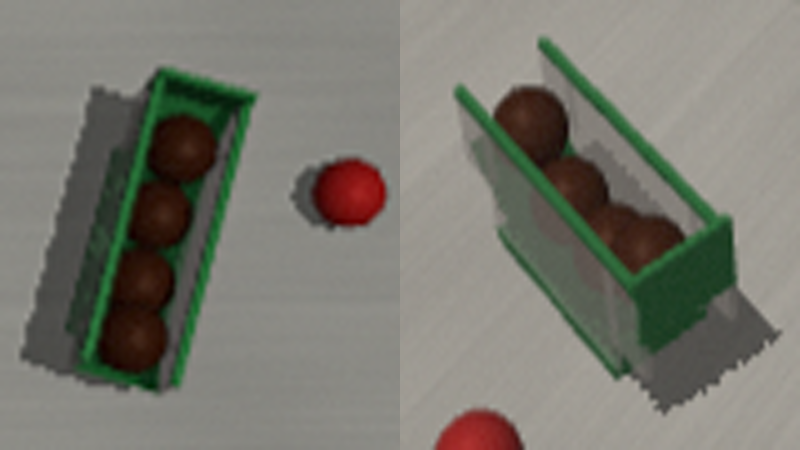

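The crop confirms the choice. The green cup holds four brown balls, its lip faces the robot (lower end in the left view), and the tall end wall is away from it. The red ball beside it is the decoy.

Estimates:
- **Cup:** origin about (0.526,-0.319), yaw -17.8°, rim height 0.07, which matches the given 68 mm.
- **Pan:** centre (0.444,-0.048), 160 mm square, as given.

I'll move to the cup now, going around the base.

```bash
python3 -m crank '[{"jaw":100,"x":-24,"y":-17},{"jaw":100,"x":-46,"y":-32},{"jaw":100,"x":-46,"y":-32},{"jaw":100,"x":-46,"y":-32},{"jaw":100,"x":-46,"y":-32},{"jaw":100,"x":-46,"y":-32},{"jaw":100,"x":-46,"y":-32},{"jaw":100,"x":-46,"y":-32},{"jaw":100,"x":-37,"y":-28},{"jaw":100,"x":-22,"y":-50}]' && python3 -m crank '[{"jaw":100,"x":-22,"y":-53},{"jaw":100,"x":-22,"y":-53},{"jaw":100,"x":-22,"y":-53},{"jaw":100,"x":-22,"y":-53},{"jaw":100,"x":-22,"y":-53},{"jaw":100,"x":-22,"y":-53},{"jaw":100,"x":-22,"y":-53},{"jaw":100,"x":-22,"y":-53},{"jaw":100,"x":-22,"y":-53,"az":-2.2},{"jaw":100}]'
```

```text
schema error: expected keys jaw, x, y, z, ax, ay, az
```

```bash
python3 -m crank '[{"jaw":100,"x":-24,"y":-17,"z":0,"ax":0,"ay":0,"az":0},{"jaw":100,"x":-46,"y":-32,"z":0,"ax":0,"ay":0,"az":0},{"jaw":100,"x":-46,"y":-32,"z":0,"ax":0,"ay":0,"az":0},{"jaw":100,"x":-46,"y":-32,"z":0,"ax":0,"ay":0,"az":0},{"jaw":100,"x":-46,"y":-32,"z":0,"ax":0,"ay":0,"az":0},{"jaw":100,"x":-46,"y":-32,"z":0,"ax":0,"ay":0,"az":0},{"jaw":100,"x":-46,"y":-32,"z":0,"ax":0,"ay":0,"az":0},{"jaw":100,"x":-46,"y":-32,"z":0,"ax":0,"ay":0,"az":0},{"jaw":100,"x":-37,"y":-28,"z":0,"ax":0,"ay":0,"az":0},{"jaw":100,"x":-22,"y":-50,"z":0,"ax":0,"ay":0,"az":0}]' && python3 -m crank '[{"jaw":100,"x":-22,"y":-53,"z":0,"ax":0,"ay":0,"az":0},{"jaw":100,"x":-22,"y":-53,"z":0,"ax":0,"ay":0,"az":0},{"jaw":100,"x":-22,"y":-53,"z":0,"ax":0,"ay":0,"az":0},{"jaw":100,"x":-22,"y":-53,"z":0,"ax":0,"ay":0,"az":0},{"jaw":100,"x":-22,"y":-53,"z":0,"ax":0,"ay":0,"az":0},{"jaw":100,"x":-22,"y":-53,"z":0,"ax":0,"ay":0,"az":0},{"jaw":100,"x":-22,"y":-53,"z":0,"ax":0,"ay":0,"az":0},{"jaw":100,"x":-22,"y":-53,"z":0,"ax":0,"ay":0,"az":-2.2},{"jaw":100,"x":0,"y":0,"z":0,"ax":0,"ay":0,"az":0}]'
```

```text
t: 1.35
eef_pos: [0.5039, 0.1941, 0.231]
tool_rot: [0.0, 0.174, 0.985, 0.0]
contact_force: [0.6, -0.5, -0.3]
gripper_width: 1.001
t: 2.48
eef_pos: [0.5204, -0.2693, 0.2312]
tool_rot: [-0.0, 0.16, 0.987, -0.001]
contact_force: [-0.8, 1.1, -0.7]
gripper_width: 1.002
```

Run:
```python
from h import *
p,d,c=grab('wrist');W=world(d,c);cv2.imwrite('pics/w1.png',p[...,::-1])
o=readout.get_obs();print(o['eef_pos'],o['tool_rot'])
p=p.astype(int);r,g,b=p[...,0],p[...,1],p[...,2]
ok=(W[...,2]>.005)&(np.hypot(W[...,0]-.526,W[...,1]+.319)<.1)
m=ok&(g>1.4*r)&(g>40)&(W[...,2]>.06)&(W[...,2]<.08);Q=W[m]*1000
rc=cv2.minAreaRect(Q[:,:2].astype(np.float32));print('rim',m.sum(),rc,np.median(Q[:,2]))
print(cv2.boxPoints(rc))
m=ok&(r>1.3*g)&(r<140)&(W[...,2]>.02)
q=W[m][:,:2];u=np.array([np.cos(np.radians(-17.8)),np.sin(np.radians(-17.8))]);print('brown',m.sum(),q.mean(0))
print('top calib of base?',c['t'])
```

```text
[ 0.52120845 -0.26589688  0.23090238] [-4.17922991e-04  1.57959250e-01  9.87445464e-01 -3.96707179e-04]
rim 1938 ((525.855224609375, -316.6672058105469), (48.86910629272461, 148.83189392089844), 72.6493911743164) 70.17499943068873
[[ 447.53854 -317.79776]
 [ 589.59827 -362.1821 ]
 [ 604.1719  -315.53665]
 [ 462.11218 -271.1523 ]]
brown 8248 [ 0.50987265 -0.29919832]
top calib of base? [ 0.09223914 -0.58959866  0.1964987 ]
```

View pics/w1.png

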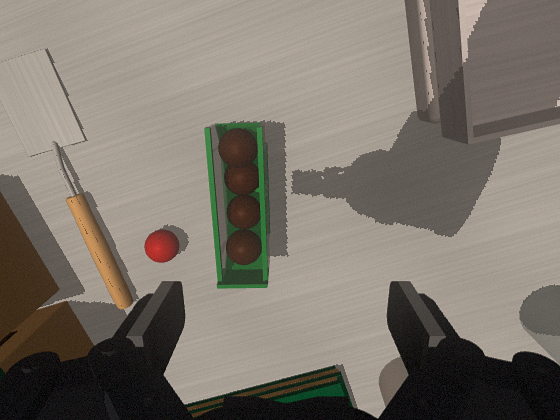

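The wrist view shows the cup at (240,205), with the lip up in the image at (240,125) and the end wall at (242,285). The rim measures 48.9 x 148.8 mm at z 70, so the sizes agree. Centre (0.526,-0.318), yaw about -17.5°.

```bash
python3 -m crank '[{"jaw":100,"x":-10,"y":-24,"z":0,"ax":0,"ay":0,"az":-0.7},{"jaw":100,"x":-11,"y":-24,"z":0,"ax":0,"ay":0,"az":0},{"jaw":100,"x":0,"y":0,"z":40,"ax":0,"ay":0,"az":0},{"jaw":100,"x":0,"y":0,"z":45,"ax":0,"ay":0,"az":0},{"jaw":100,"x":0,"y":0,"z":35,"ax":0,"ay":0,"az":0},{"jaw":100,"x":0,"y":0,"z":0,"ax":0,"ay":0,"az":0},{"jaw":100,"x":0,"y":0,"z":0,"ax":0,"ay":0,"az":0}]'; python3 -c "
from station import readout;import numpy as np
o=readout.get_obs();p=o['eef_pos'];q=o['tool_rot'];a=np.degrees(2*np.arctan2(q[2],q[1]));t=np.radians(a);e=np.array([.526,-.318])-p[:2]
print(a,p,'need tool x,y mm',1e3*(e@[np.cos(t),np.sin(t)]),1e3*(e@[np.sin(t),-np.cos(t)]),'z',1e3*(p[2]-.027))"
```

```text
t: 3.4
eef_pos: [0.5288, -0.3151, 0.1125]
tool_rot: [0.001, 0.149, 0.989, -0.0]
contact_force: [0.6, -0.3, 0.4]
gripper_width: 1.0
162.85723466557053 [ 0.52878264 -0.31514661  0.11254383] need tool x,y mm 1.8179720554966168 -3.546814768113235 z 85.54383132298513
```

```bash
python3 -m crank '[{"jaw":100,"x":2,"y":-3.5,"z":0,"ax":0,"ay":0,"az":0},{"jaw":100,"x":0,"y":0,"z":25,"ax":0,"ay":0,"az":0},{"jaw":100,"x":0,"y":0,"z":30,"ax":0,"ay":0,"az":0},{"jaw":100,"x":0,"y":0,"z":20,"ax":0,"ay":0,"az":0},{"jaw":100,"x":0,"y":0,"z":10,"ax":0,"ay":0,"az":0},{"jaw":100,"x":0,"y":0,"z":0,"ax":0,"ay":0,"az":0},{"jaw":100,"x":0,"y":0,"z":0,"ax":0,"ay":0,"az":0}]'
python3 - <<'E'
from h import *
o=readout.get_obs();print(o['eef_pos'],o['tool_rot'],o['contact_force'])
p,d,c=grab('wrist');cv2.imwrite('pics/w2.png',p[...,::-1])
E
```

```text
t: 4.28
eef_pos: [0.5254, -0.3188, 0.0272]
tool_rot: [0.001, 0.15, 0.989, -0.0]
contact_force: [-0.7, -0.0, 0.2]
gripper_width: 1.0
[ 0.52544011 -0.31882568  0.02718916] [ 7.15428489e-04  1.49606872e-01  9.88745271e-01 -2.47029461e-04] [-0.69053647 -0.0452787   0.23794004]
```

View pics/w2.png

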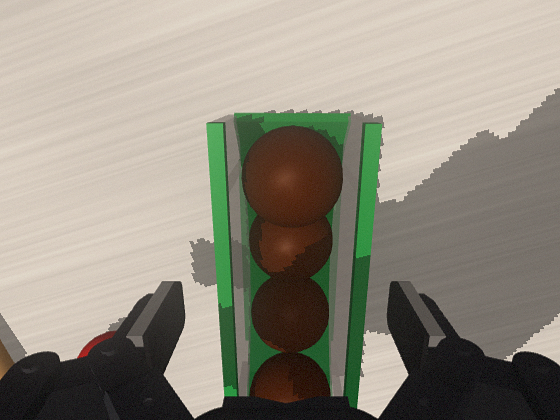

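The fingers straddle the cup: pads at columns 185 and 388, rims at 225 and 365. It is well centred, with four truffles in file. I'll close gently.

```bash
python3 -m crank '[{"jaw":75,"x":0,"y":0,"z":0,"ax":0,"ay":0,"az":0},{"jaw":65,"x":0,"y":0,"z":0,"ax":0,"ay":0,"az":0},{"jaw":60,"x":0,"y":0,"z":0,"ax":0,"ay":0,"az":0},{"jaw":56,"x":0,"y":0,"z":0,"ax":0,"ay":0,"az":0},{"jaw":50,"x":0,"y":0,"z":0,"ax":0,"ay":0,"az":0},{"jaw":40,"x":0,"y":0,"z":0,"ax":0,"ay":0,"az":0},{"jaw":40,"x":0,"y":0,"z":0,"ax":0,"ay":0,"az":0},{"jaw":40,"x":0,"y":0,"z":0,"ax":0,"ay":0,"az":0}]' 60; python3 -m crank '[{"jaw":40,"x":0,"y":0,"z":-1,"ax":0,"ay":0,"az":0},{"jaw":40,"x":0,"y":0,"z":-3,"ax":0,"ay":0,"az":0},{"jaw":40,"x":0,"y":0,"z":-6,"ax":0,"ay":0,"az":0},{"jaw":40,"x":0,"y":0,"z":-10,"ax":0,"ay":0,"az":0},{"jaw":40,"x":0,"y":0,"z":-10,"ax":0,"ay":0,"az":0},{"jaw":40,"x":0,"y":0,"z":-6,"ax":0,"ay":0,"az":0},{"jaw":40,"x":0,"y":0,"z":-3,"ax":0,"ay":0,"az":0},{"jaw":40,"x":0,"y":0,"z":0,"ax":0,"ay":0,"az":0}]'
```

```text
t: 5.32
eef_pos: [0.5252, -0.3179, 0.0266]
tool_rot: [0.0, 0.149, 0.989, 0.0]
contact_force: [-0.7, 1.9, 6.2]
gripper_width: 0.556
t: 6.32
eef_pos: [0.5249, -0.3183, 0.0655]
tool_rot: [0.0, 0.15, 0.989, -0.0]
contact_force: [0.3, 0.2, -3.3]
gripper_width: 0.556
```

Grasp is good (width 47 mm, 3.3 N hanging). Next I raise it smoothly and carry it to the pan.

```bash
python3 -m crank '[{"jaw":40,"x":0,"y":0,"z":-2,"ax":0,"ay":0,"az":0},{"jaw":40,"x":0,"y":0,"z":-6,"ax":0,"ay":0,"az":0},{"jaw":40,"x":0,"y":0,"z":-11,"ax":0,"ay":0,"az":0},{"jaw":40,"x":0,"y":0,"z":-15,"ax":0,"ay":0,"az":0},{"jaw":40,"x":0,"y":0,"z":-17,"ax":0,"ay":0,"az":0},{"jaw":40,"x":0,"y":0,"z":-17,"ax":0,"ay":0,"az":0},{"jaw":40,"x":0,"y":0,"z":-15,"ax":0,"ay":0,"az":0},{"jaw":40,"x":0,"y":0,"z":-11,"ax":0,"ay":0,"az":0},{"jaw":40,"x":0,"y":0,"z":-7,"ax":0,"ay":0,"az":0},{"jaw":40,"x":0,"y":0,"z":-3,"ax":0,"ay":0,"az":0}]'; python3 -m crank '[{"jaw":40,"x":1,"y":3,"z":0,"ax":0,"ay":0,"az":0},{"jaw":40,"x":2,"y":8,"z":0,"ax":0,"ay":0,"az":0},{"jaw":40,"x":3,"y":14,"z":0,"ax":0,"ay":0,"az":0},{"jaw":40,"x":4,"y":20,"z":0,"ax":0,"ay":0,"az":0},{"jaw":40,"x":5,"y":25,"z":0,"ax":0,"ay":0,"az":0},{"jaw":40,"x":6,"y":28,"z":0,"ax":0,"ay":0,"az":0},{"jaw":40,"x":6,"y":28,"z":0,"ax":0,"ay":0,"az":0},{"jaw":40,"x":5,"y":28,"z":0,"ax":0,"ay":0,"az":0},{"jaw":40,"x":5,"y":26,"z":0,"ax":0,"ay":0,"az":0},{"jaw":40,"x":4,"y":22,"z":0,"ax":0,"ay":0,"az":0},{"jaw":40,"x":3,"y":16,"z":0,"ax":0,"ay":0,"az":0},{"jaw":40,"x":2,"y":10,"z":0,"ax":0,"ay":0,"az":0}]'; python3 -m crank '[{"jaw":40,"x":1,"y":5,"z":0,"ax":0,"ay":0,"az":0},{"jaw":40,"x":0,"y":2,"z":0,"ax":0,"ay":0,"az":0},{"jaw":40,"x":0,"y":0,"z":0,"ax":0,"ay":0,"az":0},{"jaw":40,"x":0,"y":0,"z":0,"ax":0,"ay":0,"az":0}]'
python3 - <<'E'
from h import *
p,d,c=grab('scene');cv2.imwrite('pics/s1.png',cv2.resize(p[100:350,100:400],(720,600))[...,::-1])
p,d,c=grab('top');W=world(d,c);Q=W[195:285,245:335].reshape(-1,3);k=(abs(Q[:,0]-.40)<.02)&(abs(Q[:,1]+.0475)<.05);print(np.median(Q[k],0),k.sum())
E
```

```text
t: 7.58
eef_pos: [0.5249, -0.3183, 0.1695]
tool_rot: [0.0, 0.149, 0.989, 0.0]
contact_force: [-0.4, -0.3, -3.7]
gripper_width: 0.557
t: 9.07
eef_pos: [0.5484, -0.0854, 0.1693]
tool_rot: [-0.0, 0.149, 0.989, 0.0]
contact_force: [-0.1, -0.2, -2.7]
gripper_width: 0.559
t: 9.57
eef_pos: [0.5493, -0.0807, 0.1693]
tool_rot: [-0.0, 0.15, 0.989, -0.0]
contact_force: [0.3, -0.1, -3.6]
gripper_width: 0.555
[ 0.39856164 -0.05044596  0.67081571] 2515
```

View pics/s1.png

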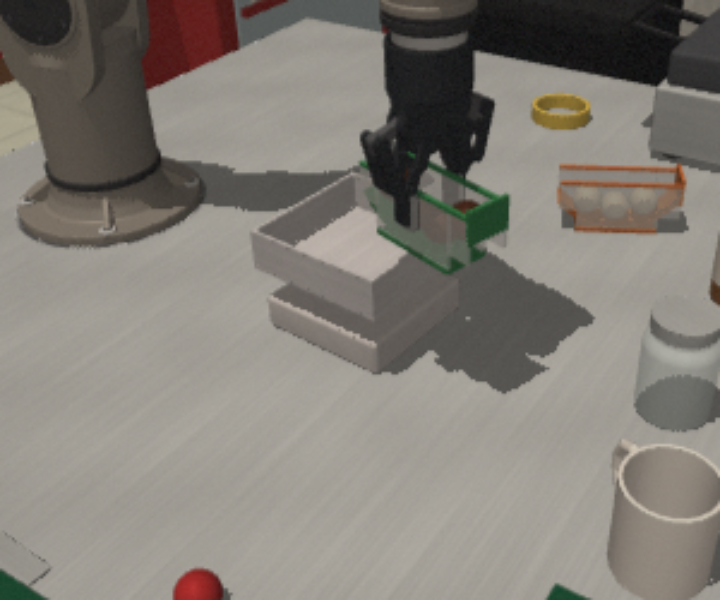

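The scene view shows the level cup over the +x side of the pan at crop (440,215). The orange cup is untouched at (620,195). The arm blocks the top camera, so I'll weigh with the scene camera, using the height of the pan's rim and floor.

```bash
cat >> h.py <<'E'
def look(save=None):
    o=readout.get_obs();q=o['tool_rot']
    from scipy.spatial.transform import Rotation as R_
    z=R_.from_quat([q[1],q[2],q[3],q[0]]).apply([0,0,1]);tilt=np.degrees(np.arccos(-z[2]))
    p,d,c=grab('scene');W=world(d,c);a=np.radians(-5.2);L=W[...,:2]-[.444,-.0475]
    lx=L[...,0]*np.cos(a)+L[...,1]*np.sin(a);ly=-L[...,0]*np.sin(a)+L[...,1]*np.cos(a);z=W[...,2]
    pi=p.astype(int);grey=abs(pi[...,0]-pi[...,1])<25
    k=grey&(abs(ly+.078)<.006)&(lx>-.075)&(lx<.03)&(z>.06)&(z<.135)
    f=grey&(abs(lx+.02)<.045)&(ly<.03)&(ly>-.06)&(z>.05)&(z<.09)
    br=(pi[...,0]>1.3*pi[...,1])&(pi[...,0]<140)&(abs(lx)<.08)&(abs(ly)<.08)
    print(f"t {o['t']:.2f} tilt {tilt:.1f} rim98 {np.percentile(z[k],97)*1e3:.1f} n{k.sum()} floor {np.median(z[f])*1e3:.1f} n{f.sum()} brown in pan {(br&(z<.125)&(z>.06)).sum()} Fz {o['contact_force'][2]:.2f} eef {o['eef_pos'].round(4)}")
    if save: cv2.imwrite(f'pics/{save}.png',cv2.resize(p[130:280,170:350],(720,600))[...,::-1])
E
python3 -c "from h import *;look()"
python3 -m crank '[{"jaw":40,"x":0.25,"y":0,"z":-0.65,"ax":0,"ay":-0.5,"az":0},{"jaw":40,"x":0.5,"y":0,"z":-1.3,"ax":0,"ay":-1,"az":0},{"jaw":40,"x":0.5,"y":0,"z":-1.3,"ax":0,"ay":-1,"az":0},{"jaw":40,"x":0.5,"y":0,"z":-1.3,"ax":0,"ay":-1,"az":0},{"jaw":40,"x":0.5,"y":0,"z":-1.3,"ax":0,"ay":-1,"az":0},{"jaw":40,"x":0.5,"y":0,"z":-1.3,"ax":0,"ay":-1,"az":0},{"jaw":40,"x":0.5,"y":0,"z":-1.3,"ax":0,"ay":-1,"az":0},{"jaw":40,"x":0.5,"y":0,"z":-1.3,"ax":0,"ay":-1,"az":0},{"jaw":40,"x":0.5,"y":0,"z":-1.3,"ax":0,"ay":-1,"az":0},{"jaw":40,"x":0.5,"y":0,"z":-1.3,"ax":0,"ay":-1,"az":0},{"jaw":40,"x":0.25,"y":0,"z":-0.65,"ax":0,"ay":-0.5,"az":0},{"jaw":40,"x":0,"y":0,"z":0,"ax":0,"ay":0,"az":0}]'; python3 -c "from h import *;look()"
```

```text
t 9.68 tilt 0.0 rim98 121.4 n523 floor 80.0 n427 brown in pan 0 Fz -2.59 eef [ 0.5494 -0.0805  0.1693]
t: 11.22
eef_pos: [0.5436, -0.0781, 0.1819]
tool_rot: [0.086, 0.149, 0.985, -0.013]
contact_force: [-0.3, 0.4, -3.1]
gripper_width: 0.555
t 11.22 tilt 10.0 rim98 121.2 n528 floor 80.0 n431 brown in pan 0 Fz -3.14 eef [ 0.5436 -0.0781  0.1819]
```

```bash
python3 -m crank '[{"jaw":40,"x":0.25,"y":0,"z":-0.65,"ax":0,"ay":-0.5,"az":0},{"jaw":40,"x":0.25,"y":0,"z":-0.65,"ax":0,"ay":-0.5,"az":0},{"jaw":40,"x":0.25,"y":0,"z":-0.65,"ax":0,"ay":-0.5,"az":0},{"jaw":40,"x":0.25,"y":0,"z":-0.65,"ax":0,"ay":-0.5,"az":0},{"jaw":40,"x":0.25,"y":0,"z":-0.65,"ax":0,"ay":-0.5,"az":0},{"jaw":40,"x":0.25,"y":0,"z":-0.65,"ax":0,"ay":-0.5,"az":0},{"jaw":40,"x":0.25,"y":0,"z":-0.65,"ax":0,"ay":-0.5,"az":0},{"jaw":40,"x":0.25,"y":0,"z":-0.65,"ax":0,"ay":-0.5,"az":0},{"jaw":40,"x":0.25,"y":0,"z":-0.65,"ax":0,"ay":-0.5,"az":0},{"jaw":40,"x":0.25,"y":0,"z":-0.65,"ax":0,"ay":-0.5,"az":0},{"jaw":40,"x":0.25,"y":0,"z":-0.65,"ax":0,"ay":-0.5,"az":0},{"jaw":40,"x":0.25,"y":0,"z":-0.65,"ax":0,"ay":-0.5,"az":0}]'; python3 -c "from h import *;look()"; python3 -m crank '[{"jaw":40,"x":0.25,"y":0,"z":-0.65,"ax":0,"ay":-0.5,"az":0},{"jaw":40,"x":0.25,"y":0,"z":-0.65,"ax":0,"ay":-0.5,"az":0},{"jaw":40,"x":0.25,"y":0,"z":-0.65,"ax":0,"ay":-0.5,"az":0},{"jaw":40,"x":0.25,"y":0,"z":-0.65,"ax":0,"ay":-0.5,"az":0},{"jaw":40,"x":0,"y":0,"z":0,"ax":0,"ay":0,"az":0},{"jaw":40,"x":0,"y":0,"z":0,"ax":0,"ay":0,"az":0},{"jaw":40,"x":0,"y":0,"z":0,"ax":0,"ay":0,"az":0},{"jaw":40,"x":0,"y":0,"z":0,"ax":0,"ay":0,"az":0}]';python3 -c "from h import *;look('s2')"
```

```text
t: 12.78
eef_pos: [0.5392, -0.0768, 0.1888]
tool_rot: [0.138, 0.148, 0.979, -0.021]
contact_force: [-0.0, -0.7, -3.2]
gripper_width: 0.554
t 12.78 tilt 16.0 rim98 121.0 n527 floor 80.0 n431 brown in pan 0 Fz -3.18 eef [ 0.5392 -0.0768  0.1888]
t: 13.82
eef_pos: [0.5377, -0.0763, 0.191]
tool_rot: [0.155, 0.148, 0.977, -0.023]
contact_force: [-0.1, -0.3, -2.1]
gripper_width: 0.557
t 13.82 tilt 18.0 rim98 116.2 n521 floor 75.0 n434 brown in pan 136 Fz -2.13 eef [ 0.5377 -0.0763  0.191 ]
```

View pics/s2.png

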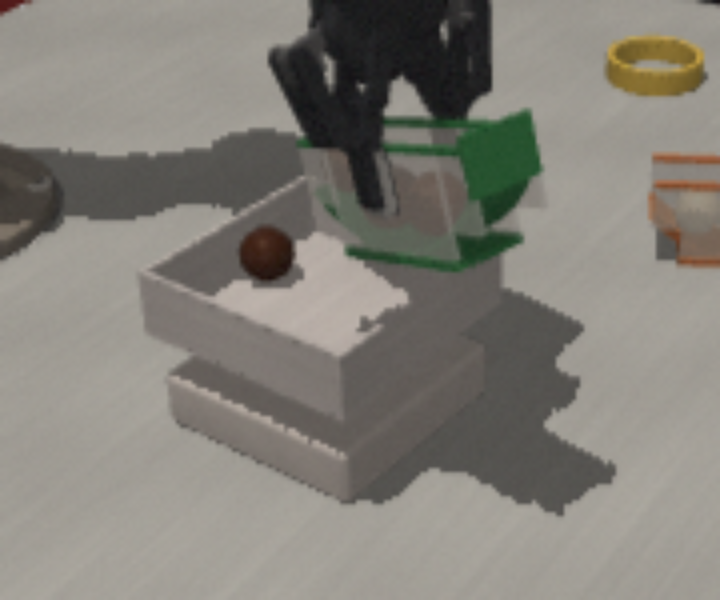

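One truffle is in the pan at crop (267,252), and the pan has sunk exactly 5 mm. I'll keep tipping.

```bash
python3 -m crank '[{"jaw":40,"x":0.25,"y":0,"z":-0.65,"ax":0,"ay":-0.5,"az":0},{"jaw":40,"x":0.25,"y":0,"z":-0.65,"ax":0,"ay":-0.5,"az":0},{"jaw":40,"x":0.25,"y":0,"z":-0.65,"ax":0,"ay":-0.5,"az":0},{"jaw":40,"x":0.25,"y":0,"z":-0.65,"ax":0,"ay":-0.5,"az":0},{"jaw":40,"x":0.25,"y":0,"z":-0.65,"ax":0,"ay":-0.5,"az":0},{"jaw":40,"x":0.25,"y":0,"z":-0.65,"ax":0,"ay":-0.5,"az":0},{"jaw":40,"x":0.25,"y":0,"z":-0.65,"ax":0,"ay":-0.5,"az":0},{"jaw":40,"x":0.25,"y":0,"z":-0.65,"ax":0,"ay":-0.5,"az":0},{"jaw":40,"x":0.25,"y":0,"z":-0.65,"ax":0,"ay":-0.5,"az":0},{"jaw":40,"x":0.25,"y":0,"z":-0.65,"ax":0,"ay":-0.5,"az":0},{"jaw":40,"x":0.25,"y":0,"z":-0.65,"ax":0,"ay":-0.5,"az":0},{"jaw":40,"x":0.25,"y":0,"z":-0.65,"ax":0,"ay":-0.5,"az":0}]'; python3 -c "from h import *;look()"; python3 -m crank '[{"jaw":40,"x":0.25,"y":0,"z":-0.65,"ax":0,"ay":-0.5,"az":0},{"jaw":40,"x":0.25,"y":0,"z":-0.65,"ax":0,"ay":-0.5,"az":0},{"jaw":40,"x":0.25,"y":0,"z":-0.65,"ax":0,"ay":-0.5,"az":0},{"jaw":40,"x":0,"y":0,"z":0,"ax":0,"ay":0,"az":0},{"jaw":40,"x":0,"y":0,"z":0,"ax":0,"ay":0,"az":0},{"jaw":40,"x":0,"y":0,"z":0,"ax":0,"ay":0,"az":0},{"jaw":40,"x":0,"y":0,"z":0,"ax":0,"ay":0,"az":0}]';python3 -c "from h import *;look('s3')"
```

```text
t: 15.38
eef_pos: [0.5323, -0.0747, 0.1972]
tool_rot: [0.206, 0.146, 0.967, -0.031]
contact_force: [0.1, -0.0, -2.5]
gripper_width: 0.555
t 15.38 tilt 24.0 rim98 116.2 n522 floor 75.1 n437 brown in pan 134 Fz -2.55 eef [ 0.5323 -0.0747  0.1972]
t: 16.3
eef_pos: [0.531, -0.0743, 0.1987]
tool_rot: [0.218, 0.146, 0.964, -0.033]
contact_force: [-0.0, -0.3, -2.7]
gripper_width: 0.552
t 16.30 tilt 25.5 rim98 115.5 n517 floor 74.5 n367 brown in pan 260 Fz -2.67 eef [ 0.531  -0.0743  0.1987]
```

```bash
python3 -m crank '[{"jaw":40,"x":0,"y":0,"z":0,"ax":0,"ay":0,"az":0},{"jaw":40,"x":0,"y":0,"z":0,"ax":0,"ay":0,"az":0},{"jaw":40,"x":0,"y":0,"z":0,"ax":0,"ay":0,"az":0},{"jaw":40,"x":0,"y":0,"z":0,"ax":0,"ay":0,"az":0}]';python3 -c "from h import *;look('s4')"
```

```text
t: 16.85
eef_pos: [0.5309, -0.0742, 0.1987]
tool_rot: [0.218, 0.146, 0.964, -0.033]
contact_force: [0.5, 0.2, -3.0]
gripper_width: 0.556
t 16.85 tilt 25.5 rim98 111.5 n514 floor 70.4 n412 brown in pan 248 Fz -3.04 eef [ 0.5309 -0.0742  0.1987]
```

The floor is at 70.4 mm, so the pan has sunk about 10 mm: exactly two. Now I level the cup.

```bash
python3 -m crank '[{"jaw":40,"x":-0.25,"y":0,"z":0.65,"ax":0,"ay":0.5,"az":0},{"jaw":40,"x":-0.5,"y":0,"z":1.3,"ax":0,"ay":1,"az":0},{"jaw":40,"x":-0.75,"y":0,"z":1.95,"ax":0,"ay":1.5,"az":0},{"jaw":40,"x":-0.75,"y":0,"z":1.95,"ax":0,"ay":1.5,"az":0},{"jaw":40,"x":-0.75,"y":0,"z":1.95,"ax":0,"ay":1.5,"az":0},{"jaw":40,"x":-0.75,"y":0,"z":1.95,"ax":0,"ay":1.5,"az":0},{"jaw":40,"x":-0.75,"y":0,"z":1.95,"ax":0,"ay":1.5,"az":0},{"jaw":40,"x":-0.75,"y":0,"z":1.95,"ax":0,"ay":1.5,"az":0},{"jaw":40,"x":-0.75,"y":0,"z":1.95,"ax":0,"ay":1.5,"az":0},{"jaw":40,"x":-0.75,"y":0,"z":1.95,"ax":0,"ay":1.5,"az":0},{"jaw":40,"x":-0.75,"y":0,"z":1.95,"ax":0,"ay":1.5,"az":0},{"jaw":40,"x":-0.75,"y":0,"z":1.95,"ax":0,"ay":1.5,"az":0}]'; python3 -m crank '[{"jaw":40,"x":-0.75,"y":0,"z":1.95,"ax":0,"ay":1.5,"az":0},{"jaw":40,"x":-0.75,"y":0,"z":1.95,"ax":0,"ay":1.5,"az":0},{"jaw":40,"x":-0.75,"y":0,"z":1.95,"ax":0,"ay":1.5,"az":0},{"jaw":40,"x":-0.75,"y":0,"z":1.95,"ax":0,"ay":1.5,"az":0},{"jaw":40,"x":-0.75,"y":0,"z":1.95,"ax":0,"ay":1.5,"az":0},{"jaw":40,"x":-0.5,"y":0,"z":1.3,"ax":0,"ay":1,"az":0},{"jaw":40,"x":-0.25,"y":0,"z":0.65,"ax":0,"ay":0.5,"az":0},{"jaw":40,"x":0,"y":0,"z":0,"ax":0,"ay":0,"az":0},{"jaw":40,"x":0,"y":0,"z":0,"ax":0,"ay":0,"az":0}]'; python3 -c "from h import *;look('s5')"
```

```text
t: 18.4
eef_pos: [0.5448, -0.0785, 0.1807]
tool_rot: [0.077, 0.149, 0.986, -0.012]
contact_force: [-1.1, -0.2, -3.9]
gripper_width: 0.553
t: 19.52
eef_pos: [0.5498, -0.0801, 0.1697]
tool_rot: [0.0, 0.15, 0.989, 0.0]
contact_force: [0.2, -0.4, -3.1]
gripper_width: 0.556
t 19.52 tilt 0.0 rim98 111.2 n519 floor 70.2 n414 brown in pan 247 Fz -3.10 eef [ 0.5498 -0.0801  0.1697]
```

View pics/s5.png

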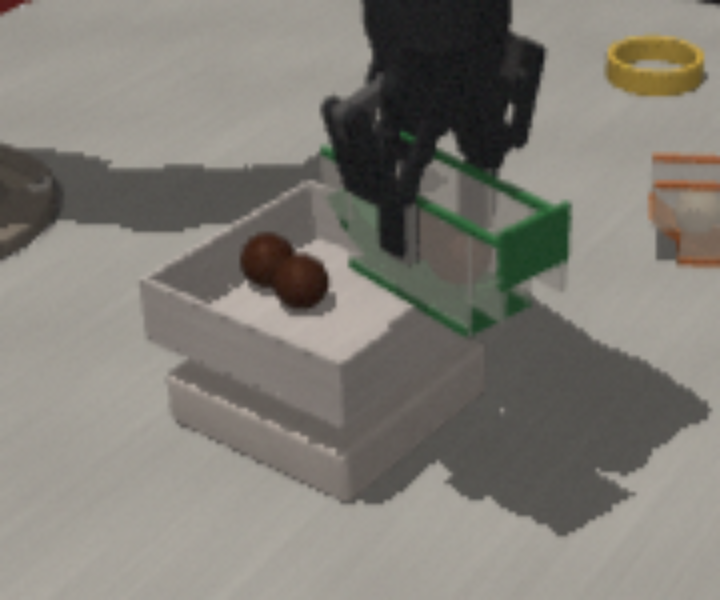

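Two truffles lie in the pan at crop (267,258) and (300,280), and the cup is level. I'll carry it back.

```bash
python3 -m crank '[{"jaw":40,"x":-1,"y":-3,"z":0,"ax":0,"ay":0,"az":0},{"jaw":40,"x":-2,"y":-8,"z":0,"ax":0,"ay":0,"az":0},{"jaw":40,"x":-3,"y":-14,"z":0,"ax":0,"ay":0,"az":0},{"jaw":40,"x":-4,"y":-20,"z":0,"ax":0,"ay":0,"az":0},{"jaw":40,"x":-5,"y":-25,"z":0,"ax":0,"ay":0,"az":0},{"jaw":40,"x":-6,"y":-28,"z":0,"ax":0,"ay":0,"az":0},{"jaw":40,"x":-6,"y":-28,"z":0,"ax":0,"ay":0,"az":0},{"jaw":40,"x":-5,"y":-28,"z":0,"ax":0,"ay":0,"az":0},{"jaw":40,"x":-5,"y":-26,"z":0,"ax":0,"ay":0,"az":0},{"jaw":40,"x":-4,"y":-22,"z":0,"ax":0,"ay":0,"az":0},{"jaw":40,"x":-3,"y":-16,"z":0,"ax":0,"ay":0,"az":0},{"jaw":40,"x":-2,"y":-10,"z":0,"ax":0,"ay":0,"az":0}]'; python3 -m crank '[{"jaw":40,"x":-1,"y":-5,"z":0,"ax":0,"ay":0,"az":0},{"jaw":40,"x":0,"y":-2,"z":0,"ax":0,"ay":0,"az":0},{"jaw":40,"x":0,"y":0,"z":0,"ax":0,"ay":0,"az":0},{"jaw":40,"x":0,"y":0,"z":4,"ax":0,"ay":0,"az":0},{"jaw":40,"x":0,"y":0,"z":9,"ax":0,"ay":0,"az":0},{"jaw":40,"x":0,"y":0,"z":14,"ax":0,"ay":0,"az":0},{"jaw":40,"x":0,"y":0,"z":17,"ax":0,"ay":0,"az":0},{"jaw":40,"x":0,"y":0,"z":17,"ax":0,"ay":0,"az":0},{"jaw":40,"x":0,"y":0,"z":17,"ax":0,"ay":0,"az":0},{"jaw":40,"x":0,"y":0,"z":14,"ax":0,"ay":0,"az":0},{"jaw":40,"x":0,"y":0,"z":10,"ax":0,"ay":0,"az":0},{"jaw":40,"x":0,"y":0,"z":6,"ax":0,"ay":0,"az":0}]'; python3 -m crank '[{"jaw":40,"x":0,"y":0,"z":5,"ax":0,"ay":0,"az":0},{"jaw":40,"x":0,"y":0,"z":5,"ax":0,"ay":0,"az":0},{"jaw":40,"x":0,"y":0,"z":5,"ax":0,"ay":0,"az":0},{"jaw":40,"x":0,"y":0,"z":5,"ax":0,"ay":0,"az":0},{"jaw":40,"x":0,"y":0,"z":4,"ax":0,"ay":0,"az":0},{"jaw":40,"x":0,"y":0,"z":3,"ax":0,"ay":0,"az":0},{"jaw":40,"x":0,"y":0,"z":2,"ax":0,"ay":0,"az":0},{"jaw":40,"x":0,"y":0,"z":0,"ax":0,"ay":0,"az":0},{"jaw":40,"x":0,"y":0,"z":0,"ax":0,"ay":0,"az":0}]'
```

```text
t: 21.08
eef_pos: [0.5259, -0.3128, 0.1696]
tool_rot: [-0.0, 0.15, 0.989, -0.0]
contact_force: [-0.1, -0.3, -2.0]
gripper_width: 0.552
t: 22.58
eef_pos: [0.5253, -0.3185, 0.061]
tool_rot: [-0.0, 0.15, 0.989, 0.0]
contact_force: [-1.7, -0.9, -2.4]
gripper_width: 0.554
t: 23.7
eef_pos: [0.5254, -0.3186, 0.0328]
tool_rot: [0.0, 0.15, 0.989, -0.0]
contact_force: [0.3, 0.6, -2.5]
gripper_width: 0.555
```

```bash
python3 -m crank '[{"jaw":40,"x":0,"y":0,"z":2,"ax":0,"ay":0,"az":0},{"jaw":40,"x":0,"y":0,"z":2,"ax":0,"ay":0,"az":0},{"jaw":40,"x":0,"y":0,"z":1,"ax":0,"ay":0,"az":0},{"jaw":40,"x":0,"y":0,"z":0.8,"ax":0,"ay":0,"az":0},{"jaw":40,"x":0,"y":0,"z":0,"ax":0,"ay":0,"az":0},{"jaw":40,"x":0,"y":0,"z":0,"ax":0,"ay":0,"az":0}]'
```

```text
t: 24.45
eef_pos: [0.5254, -0.3185, 0.0268]
tool_rot: [0.0, 0.15, 0.989, 0.0]
contact_force: [-0.6, -0.5, -2.1]
gripper_width: 0.552
```

```bash
python3 -m crank '[{"jaw":40,"x":0,"y":0,"z":0.5,"ax":0,"ay":0,"az":0},{"jaw":40,"x":0,"y":0,"z":0,"ax":0,"ay":0,"az":0},{"jaw":40,"x":0,"y":0,"z":0,"ax":0,"ay":0,"az":0}]';python3 -m crank '[{"jaw":40,"x":0,"y":0,"z":0.5,"ax":0,"ay":0,"az":0},{"jaw":40,"x":0,"y":0,"z":0,"ax":0,"ay":0,"az":0},{"jaw":40,"x":0,"y":0,"z":0,"ax":0,"ay":0,"az":0}]'
```

```text
t: 24.82
eef_pos: [0.5254, -0.3186, 0.0266]
tool_rot: [0.0, 0.15, 0.989, 0.0]
contact_force: [-1.3, 0.5, 1.8]
gripper_width: 0.56
t: 25.2
eef_pos: [0.5254, -0.3186, 0.0266]
tool_rot: [0.0, 0.15, 0.989, 0.0]
contact_force: [-2.1, 1.4, 7.6]
gripper_width: 0.555
```

The cup is on the table (+7.6 N). I'll open slowly and retreat straight up.

```bash
python3 -m crank '[{"jaw":54,"x":0,"y":0,"z":-0.5,"ax":0,"ay":0,"az":0},{"jaw":57,"x":0,"y":0,"z":0,"ax":0,"ay":0,"az":0},{"jaw":60,"x":0,"y":0,"z":0,"ax":0,"ay":0,"az":0},{"jaw":66,"x":0,"y":0,"z":0,"ax":0,"ay":0,"az":0},{"jaw":76,"x":0,"y":0,"z":0,"ax":0,"ay":0,"az":0},{"jaw":88,"x":0,"y":0,"z":0,"ax":0,"ay":0,"az":0},{"jaw":100,"x":0,"y":0,"z":0,"ax":0,"ay":0,"az":0},{"jaw":100,"x":0,"y":0,"z":0,"ax":0,"ay":0,"az":0},{"jaw":100,"x":0,"y":0,"z":0,"ax":0,"ay":0,"az":0}]' 20; python3 -m crank '[{"jaw":100,"x":0,"y":0,"z":-5,"ax":0,"ay":0,"az":0},{"jaw":100,"x":0,"y":0,"z":-15,"ax":0,"ay":0,"az":0},{"jaw":100,"x":0,"y":0,"z":-30,"ax":0,"ay":0,"az":0},{"jaw":100,"x":0,"y":0,"z":-40,"ax":0,"ay":0,"az":0},{"jaw":100,"x":0,"y":0,"z":-50,"ax":0,"ay":0,"az":0},{"jaw":100,"x":-30,"y":0,"z":-40,"ax":0,"ay":0,"az":0},{"jaw":100,"x":-40,"y":-20,"z":-20,"ax":0,"ay":0,"az":0},{"jaw":100,"x":-40,"y":-30,"z":0,"ax":0,"ay":0,"az":0},{"jaw":100,"x":0,"y":0,"z":0,"ax":0,"ay":0,"az":0},{"jaw":100,"x":0,"y":0,"z":0,"ax":0,"ay":0,"az":0}]'
python3 - <<'E'
from h import *
look()
p,d,c=grab('scene');cv2.imwrite('pics/s6.png',cv2.resize(p[130:360,140:400],(678,600))[...,::-1])
a,d,c=grab('top');W=world(d,c);p=a.astype(int);r,g,b=p[...,0],p[...,1],p[...,2]
roi=np.zeros(r.shape,bool);roi[165:245,375:428]=1
for n,m in(('green',roi&(g>1.4*r)&(g>40)&(W[...,2]>.06)),):
    Q=W[m]*1000;Q=Q[Q[:,2]<80];print(n,m.sum(),cv2.minAreaRect(Q[:,:2].astype(np.float32)))
A=np.load('pics/top0.npz');W0=A['W'];p0=A['p'].astype(int);m=roi&(p0[...,1]>1.4*p0[...,0])&(p0[...,1]>40)&(W0[...,2]>.06);Q=W0[m]*1000;Q=Q[Q[:,2]<80];print('before',cv2.minAreaRect(Q[:,:2].astype(np.float32)))
cv2.imwrite('pics/t6.png',cv2.resize(a[130:290,200:460],(780,480))[...,::-1])
E
```

```text
t: 26.32
eef_pos: [0.5254, -0.3185, 0.0263]
tool_rot: [0.0, 0.15, 0.989, 0.0]
contact_force: [-0.1, 0.5, 0.4]
gripper_width: 1.002
t: 27.58
eef_pos: [0.6152, -0.3986, 0.2267]
tool_rot: [-0.0, 0.15, 0.989, 0.0]
contact_force: [0.2, 0.2, 0.9]
gripper_width: 0.999
t 27.57 tilt 0.0 rim98 111.2 n73 floor 70.0 n222 brown in pan 51 Fz 0.90 eef [ 0.6152 -0.3986  0.2267]
green 239 ((526.1800537109375, -320.3506164550781), (50.081886291503906, 148.38441467285156), 72.61468505859375)
before ((526.1581420898438, -318.3889465332031), (49.63438034057617, 147.68466186523438), 72.46704864501953)
```

View pics/s6.png

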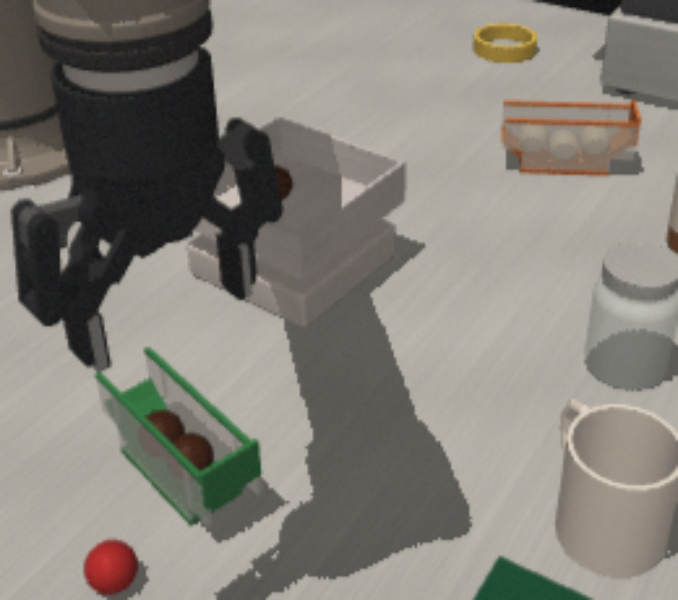

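View pics/t6.png

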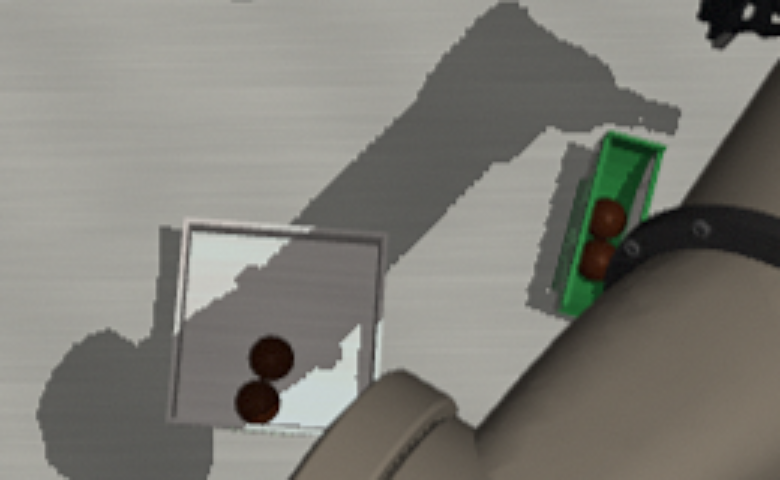

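The last views show two truffles in the pan (top crop (270,358) and (258,400)) and two in the upright cup at (607,217) and (598,260). The cup is within about 2 mm and 0.2° of where it stood. The orange cup and the red ball have not moved, and the gripper is clear.

```bash
python3 -c "from station import ticket;print(ticket.hand_in())"
```

```text
the job is handed in; nothing more can be done
None
```

I poured exactly two truffles from the green cup into the pan and stood the cup back upright where it was, with the other two still in it. The job is handed in at about 27.7 s of the 69 s allowed; no verdict was reported.

- **Weight:** the first truffle dropped by 18° of tilt and the second at about 25.5°. The pan's floor went from 80 to 75 to 70 mm, which is two truffles' worth, and it still read 70.0 mm at the end.
- **Cup position:** the last top view put the cup within about 2 mm and 0.2° of its first position. The arm hid one corner of the cup in that view, so this is slightly less sure.
- **Everything else:** the orange cup and the red ball look unmoved, and the gripper is open and clear. The wrist readings between moves never passed about 8 N.
- **Checks that disagreed:** at the end the scene camera was partly blocked by the gripper and saw only one of the two truffles in the pan. The top camera showed both.

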